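# Clear the spice jars into the caddy, then hold the hob lighter at the burner

## Task

Get the near burner of the hob ready for lighting. First stand the two spice jars that were left beside the hob in the two round pockets of the wooden caddy, one in each (either way round), upright and fully down; then draw the blue hob lighter straight up out of the caddy's tall socket and hold it with its nozzle slanting down, about halfway between hanging straight and lying level, the nozzle's tip just above the rim of the near left burner, on the side nearest you, without touching it. Finish holding it there, still; do not put it down, and leave everything else where it stands.

Things in the scene. Friction and masses are not known exactly. Their poses are not given: they have to be found in the camera images.
- jar_green: Loose glass spice jar with a green cap, upright on the worktop to the left of the hob, 100 mm high; its body is square with rounded corners, 43 mm across the flats and 51 mm across the corners, 0.11 kg. Origin: centre of its underside, z axis up through the cap. The cap (43 mm across) takes the top 20 mm; grip it round the cap, or just below, from above.
- jar_black: Loose glass spice jar with a black cap, upright on the worktop to the left of the hob, 44 mm in diameter and 106 mm high, 0.11 kg. Origin: centre of its underside, z axis up through the cap. The cap (43 mm across) takes the top 21 mm; grip it round the cap, or just below, from above. The two jars may stand either way round.
- caddy: Light wooden caddy fixed on the worktop. Origin: centre of its foot, on the worktop; z up, x across it, y along it. At its -y end a low block, 76 mm (x) by 160 mm (y) by 60 mm high, with two round pockets; at its +y end a tower 50 x 50 mm and 120 mm high with a steel band, which is the lighter's socket.
- pocket_a (a point): Centre of the mouth of the first round jar pocket, on the block's top face (60 mm above the worktop), 95 mm from the caddy's origin towards -y. The pocket is 56 mm in diameter and 40 mm deep, its floor 20 mm above the worktop.
- pocket_b (a point): Centre of the mouth of the second round jar pocket, same size and height, 80 mm further along the caddy's +y.
- socket (a point): Centre of the mouth of the lighter's socket, on the top of the tower, 120 mm above the worktop: an upright round bore 14 mm in diameter and 112 mm deep.
- lighter: Loose hob lighter, 212 mm, 0.06 kg: blue handle 22 (its x) x 16 (its z) x 105 mm with a red slide 4 mm proud on its +z face; steel nozzle 9 mm thick, 106 mm long. y axis from handle to nozzle; origin where the nozzle leaves the handle, on the back face. It starts upright in the socket, nozzle down, handle's shoulder on the tower. Grip the handle from above across its 22 mm.
- handle (a point): Point in the middle of the lighter's handle section (on its centre line), 41 mm from the handle's free end and 171 mm from the nozzle's tip: a good place for the fingers. Its axes are the lighter's.
- nozzle_tip (a point): The end of the lighter's nozzle, on its centre line. Its axes are the lighter's.
- burner_rim (a point): The point nearest the robot on the rim of the near left burner: top edge of its round pan support (about 210 mm across, its centre 103 mm farther out along the same line from the base), 151 mm above the worktop. The hob begins about 0.30 m to the right of the base axis. It does not move.
- tumbler_black: Black plastic tumbler, 78 mm wide and 75 mm high, loose, behind the caddy; leave alone. Origin: centre of its underside.
- jar_sugar: Glass jar with a tan lid, 72 mm wide and 81 mm high, loose, behind the caddy; leave alone. Origin: centre of its underside.
Mind the look-alikes: they are no part of the job. Leave any orange or purple look-alike of the lighter alone.

How it is judged (in metres and radians):
On the way, in this order (a step that is already met when the one before it is completed fails the run):
1. each spice jar stands fully down in a pocket of its own, let go, with the lighter still in its socket ((((horizontal distance between jar_green and pocket_a below 0.009 m and z of jar_green in the frame of pocket_a below -0.034 m and angle between jar_green's own z axis and vertical below 0.12 rad) and (horizontal distance between jar_black and pocket_b below 0.009 m and z of jar_black in the frame of pocket_b below -0.034 m and angle between jar_black's own z axis and vertical below 0.12 rad)) or ((horizontal distance between jar_green and pocket_b below 0.009 m and z of jar_green in the frame of pocket_b below -0.034 m and angle between jar_green's own z axis and vertical below 0.12 rad) and (horizontal distance between jar_black and pocket_a below 0.009 m and z of jar_black in the frame of pocket_a below -0.034 m and angle between jar_black's own z axis and vertical below 0.12 rad))) and contact force between the fingers and jar_green below 0.2 N and contact force between the fingers and jar_black below 0.2 N and z of nozzle_tip in the frame of socket below -0.08 m), for 0.2 s.
2. the lighter is drawn clear out of its socket (z of nozzle_tip in the frame of socket above 0.005 m and contact force between the fingers and lighter above 2 N and contact force between lighter and caddy below 0.2 N), for 0.1 s.
At the end, for the whole second after the job is handed in: Jars upright and let go, one in each pocket (9 mm off centre at most, 34 mm deep). Lighter held still, clear of caddy and hob, nozzle 24 to 66 degrees below level, tip within 60 mm of burner_rim horizontally and 4 to 70 mm above it ((((horizontal distance between jar_green and pocket_a below 0.009 m and z of jar_green in the frame of pocket_a below -0.034 m and angle between jar_green's own z axis and vertical below 0.12 rad) and (horizontal distance between jar_black and pocket_b below 0.009 m and z of jar_black in the frame of pocket_b below -0.034 m and angle between jar_black's own z axis and vertical below 0.12 rad)) or ((horizontal distance between jar_green and pocket_b below 0.009 m and z of jar_green in the frame of pocket_b below -0.034 m and angle between jar_green's own z axis and vertical below 0.12 rad) and (horizontal distance between jar_black and pocket_a below 0.009 m and z of jar_black in the frame of pocket_a below -0.034 m and angle between jar_black's own z axis and vertical below 0.12 rad))) and contact force between the fingers and jar_green below 0.2 N and contact force between the fingers and jar_black below 0.2 N and contact force between the fingers and lighter above 2 N and contact force between lighter and caddy below 0.2 N and angle between lighter's own y axis and vertical between 1.99 and 2.72 rad and horizontal distance between nozzle_tip and burner_rim below 0.06 m and z of nozzle_tip in the frame of burner_rim between 0.004 and 0.07 m and linear speed of lighter below 0.03 m/s); the arm keeps its last pose, push and grip.
It fails at once if a spice jar is tipped over (angle between any of jar_green, jar_black's own z axis and vertical above 0.7 rad).
It fails at once if the black tumbler or the tan-lidded jar is moved by more than 30 mm (distance of any of tumbler_black, jar_sugar from where it was at the start of the episode above 0.03 m).
It also fails if it takes over 61 s, if anything falls off the work surface, if the arm or the gripper's body presses on something with over 40 N, if the wrist force passes 120 N, or if a joint passes its speed limit or range.

## Robot

A 7-joint arm with a two-finger parallel gripper is mounted at the origin on a cart in front of the work surface, level with it; the furniture and walls round the work are solid. World frame = base frame: x ahead of the robot, y to its left, z up, the work surface at z = 0. Lengths are in m, angles in degrees, forces in N, time in s.
With the tool pointing down it reaches from about 0.425 to 0.875 m from the base axis. Payload 4.7 kg.
Tool frame: the origin (TCP) lies on the centre line of the jaws, within the pads' length; the fingertips stand 19 mm ahead of it and the grasp point (between the pads) is the TCP (tip_extent is the distance from the TCP to the fingertips, in m); z points along the fingers, y is the line along which they close (so a half turn about z gives the same grasp; the last joint's range is limited). The gripper opens to 85 mm and grips with 20 to 120 N. Pads are 22 mm wide; open, the fingers measure 114 mm over their backs; the gripper's body (76 mm by 85 mm) begins 54 mm behind the grasp point. The pads swing forward as they close: fully open they stand 13 mm farther back than shut.
Start: joints at [70.308, 18.392, -4.016, 83.108, 1.295, 78.541, -3.26], TCP at [0.228, -0.609, 0.25] pointing down, gripper open.
Joint ranges: [-163.93, 163.93], [-17.29, 119.83], [-79.2, 71.16], [3.27, 140.29], [-89.18, 269.18], [5.43, 117.66], [-154.24, 154.24]. Speed limits (degrees/s): [147.25, 147.25, 180, 180, 180, 180, 180].

## Interface

Orientations are given as a 3x3 rotation matrix whose columns are the frame's x, y, z axes.
In Python, from rig import move_pose, move_linear, set_joints, command_gripper, dwell, solve_ik, read_state, camera, MotionError, finish_job, tip_extent gives the robot as it stands. Calls block until the motion is done:
- move_pose(position, orientation): joint-space move of the TCP to a pose.
- move_linear(position, vel=0.15, ori=None, force_limit=None): straight line of the TCP; ori=None keeps the orientation; vel is the mean speed in m/s. With force_limit (N) it stops when the force on the tool has changed by that much, and returns True; else False.
- set_joints(angles): joint-space move.
- command_gripper(opening, newtons=None): finger opening in m; newtons is the grip in N (None keeps the last); returns when the fingers have stopped.
- dwell(seconds).
- solve_ik(position, orientation): joint angles nearest the present ones, or None.
- read_state(): the state.
- camera(name): name is "side" or "top"; returns a dict with "image" (400x640x3 uint8, blue, green, red), "fx", "fy", "cx", "cy" (pixels), "rvec" (rotation vector, rad) and "tvec" (3), from world to camera coordinates, as OpenCV has them. Camera axes: x right, y down, z forward; pixel columns grow to the right and rows downward; lengths in m; the calibration is good to about 2 mm. A picture is of the moment at which its call begins. There is no depth.
A pose or a line that the arm cannot do raises MotionError and nothing moves.
- finish_job(): hands the job in; it is judged then, once.
The state is a dict: "clock": time; "qpos": joint angles; "dq": joint speeds; "tau": joint torques, N m; "tcp_pos": TCP position; "ee_rot": TCP orientation; "contact_force": force on the tool from outside, world axes, zero at the start; "ft_torque": the same for the moment, N m; "grip_width": finger opening in m; "finger_force": force on a finger pad.
Only numpy, scipy, OpenCV 4.12 (cv2) and the standard library are available. Lean on these libraries where they do the work, as an engineer would, in place of code of your own. Each camera call takes 0.05 s, during which the arm holds its last target. There are 200 camera calls.

## Working session

There is one attempt and no reset: what is moved stays moved. The work goes in short steps, each a Python script; the robot and the scene stay as the last script left them, time stands still between calls to the robot, and variables do not carry over. Pictures are saved under pics/ and viewed, at most 10 in all, crops included, and the job is handed in when it is done.

```bash
mkdir -p pics; ls
python3 - <<'E'
from rig import *
import cv2,pickle
d={}
for n in("side","top"):
    c=camera(n);d[n]=c;cv2.imwrite(f"pics/{n}0.png",c["image"]);print(n,c["fx"],c["cx"],c["cy"],c["rvec"],c["tvec"])
pickle.dump(d,open("c0.pkl","wb"))
s=read_state();print(s["clock"],s["grip_width"],tip_extent)
E
```

```text
pics
side 440.20624525781 325.3755961918205 206.12943120529164 [ 0.66159025 -2.47528503  1.31090395] [0.50577026 0.28311257 0.94444654]
top 394.6668481853497 316.1872429385157 204.40416921677337 [ 2.19841071 -2.1460125   0.100161  ] [-0.04059592  0.60825818  1.39805403]
0.1 0.08555104490049824 0.019
```

View pics/side0.png

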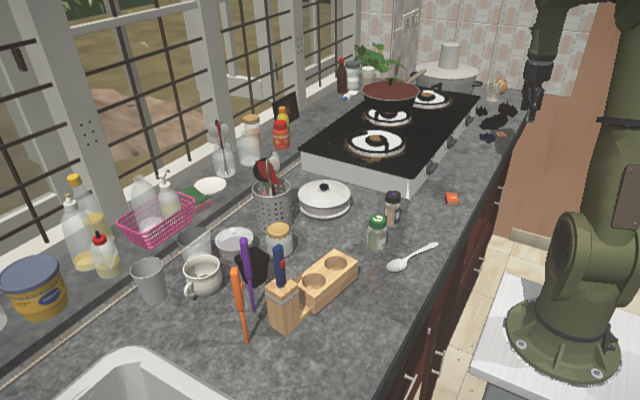

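View pics/top0.png

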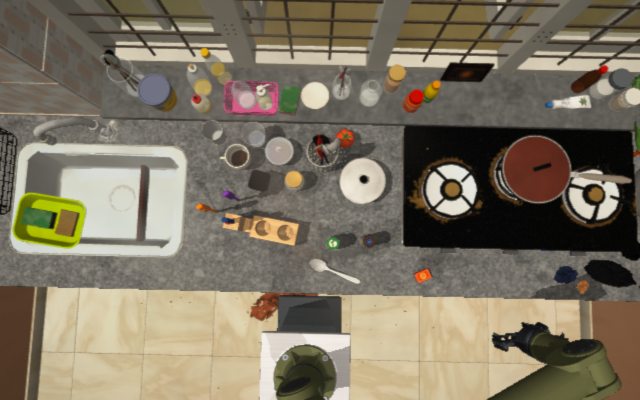

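The side view shows the caddy at about (315,285), the blue lighter at (279,265), the green jar at (377,230) and the black jar at (393,207). In the top view the caddy is at (262,227), the jars at (334,242) and (370,240), and the near left burner at (452,189). I'll enlarge both.

Run:
```python
import cv2
s=cv2.imread("pics/side0.png");t=cv2.imread("pics/top0.png")
a=s[180:340,225:425];cv2.imwrite("pics/side_c.png",cv2.resize(a,None,fx=4,fy=3.75*4/3.75*0.9375,interpolation=cv2.INTER_CUBIC))
b=t[170:270,190:390];cv2.imwrite("pics/top_c.png",cv2.resize(b,None,fx=4,fy=4,interpolation=cv2.INTER_CUBIC))
```

```text
(no output)
```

View pics/side_c.png

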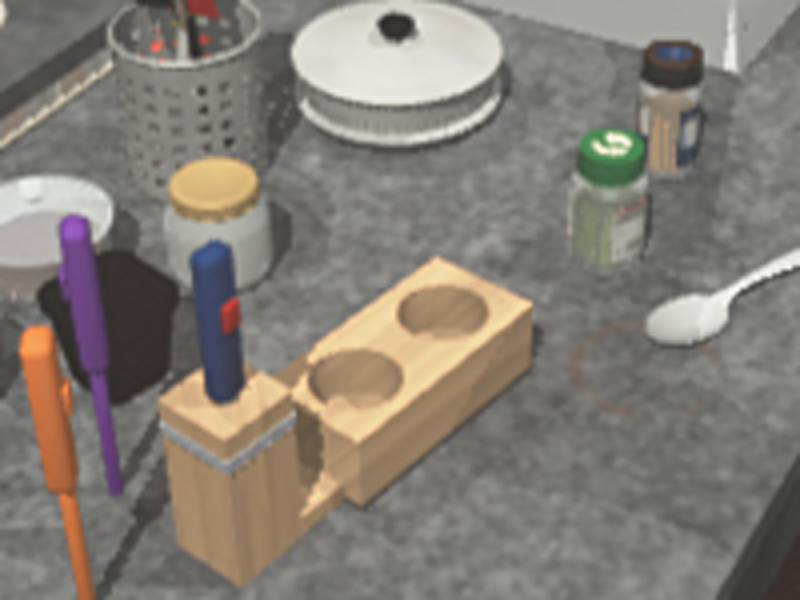

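View pics/top_c.png

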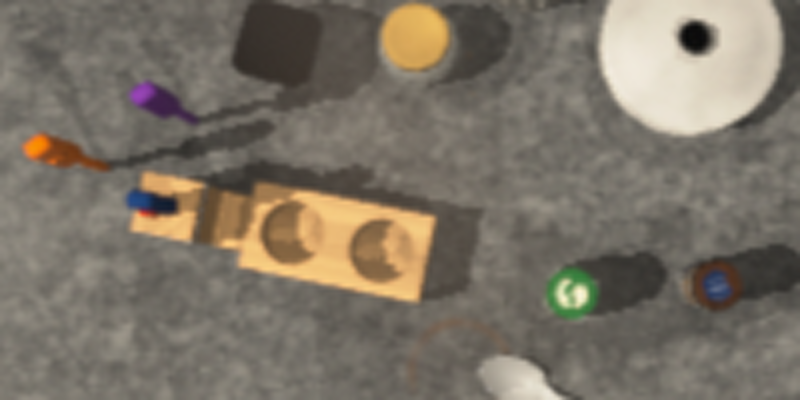

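```bash
cat > h.py <<'E'
import numpy as np,cv2,pickle
from scipy.optimize import least_squares
d=pickle.load(open("c0.pkl","rb"))
def K(c): return np.array([[c["fx"],0,c["cx"]],[0,c["fy"],c["cy"]],[0,0,1.]])
def proj(n,P):
    c=d[n];return cv2.projectPoints(np.array(P,float).reshape(-1,1,3),np.array(c["rvec"]),np.array(c["tvec"]),K(c),None)[0].reshape(-1,2)
sc=lambda x,y:(225+x/4-.4,180+y/3.75-.4)
tc=lambda x,y:(190+x/4-.4,170+y/4-.4)
def tri(s,t):
    r=least_squares(lambda p:np.r_[proj("side",p)[0]-s,proj("top",p)[0]-t],[.5,0,.1]);return r.x,np.sqrt(2*r.cost)
E
python3 - <<'E'
from h import *
np.set_printoptions(precision=4,suppress=True)
T={"green":(sc(612,143),tc(573,292)),"black":(sc(674,54),tc(717,284)),"pa":(sc(443,312),tc(381,250)),"pb":(sc(355,381),tc(292,232)),
"c_far":(sc(437,257),tc(435,214)),"c_right":(sc(532,303),tc(418,301)),"c_front":(sc(358,443),tc(239,266)),
"t_l":(sc(160,403),tc(144,171)),"t_f":(sc(230,447),tc(131,230)),"t_r":(sc(297,403),tc(192,242)),"burner":((376,142.5),(451.3,188.5)),
"handle_top":(sc(212,250),tc(138,200)),"tumbler":(sc(112,290),tc(277,42)),"sugar":(sc(213,182),tc(416,36))}
for k,(s,t) in T.items(): print(k,*tri(s,t))
# caddy fit
loc={"pa":(0,-.095,.06),"pb":(0,-.015,.06),"c_far":None}
B=lambda x,y,z:(x,y,z)
# block y range symmetric about pockets: centre -.055 -> -.135..+.025 
L={"pa":(0,-.095,.06),"pb":(0,-.015,.06)}
def f(p):
    x,y,a=p[:3];R=np.array([[np.cos(a),-np.sin(a),0],[np.sin(a),np.cos(a),0],[0,0,1]])
    ty=p[3];M=dict(L)
    M["c_far"]=(.038,-.135,.06);M["c_right"]=(-.038,-.135,.06);M["c_front"]=(-.038,.025,.06)
    M["t_l"]=(.025,ty+.025,.12);M["t_f"]=(-.025,ty+.025,.12);M["t_r"]=(-.025,ty-.025,.12)
    e=[]
    for k,m in M.items():
        P=R@m+[x,y,0];e+=list(proj("side",P)[0]-T[k][0])+list(proj("top",P)[0]-T[k][1])
    return np.array(e)
r=least_squares(f,[.5,.2,-.2,.1],loss="soft_l1");print(r.x,np.degrees(r.x[2]));print(f(r.x).reshape(-1,4).round(1))
x,y,a,ty=r.x;u=np.array([-np.sin(a),np.cos(a)])
for n,l in(("pa",-.095),("pb",-.015),("sock",ty)):print(n,np.array([x,y])+u*l)
E
```

```text
green [ 0.4749 -0.0852  0.0998] 0.6999605221729965
black [ 0.4841 -0.2075  0.1028] 0.48161871387009386
pa [0.5077 0.0827 0.0584] 0.7323638759919336
pb [0.5218 0.1619 0.0566] 0.7641075557810406
c_far [0.5393 0.0356 0.058 ] 0.28223147622728717
c_right [0.4642 0.0489 0.059 ] 0.8237241161582188
c_front [0.4913 0.2074 0.0586] 0.976523817744789
t_l [0.5672 0.2802 0.1168] 0.344543503848033
t_f [0.5167 0.2889 0.1155] 0.144373063704368
t_r [0.5088 0.2387 0.1094] 0.47823743507738586
burner [ 0.6691 -0.4897  0.1007] 0.2622153655303873
handle_top [0.5379 0.2594 0.2235] 0.6783765127897651
tumbler [0.6861 0.178  0.0737] 0.10551544901218238
sugar [0.6956 0.0567 0.0782] 0.8985028362310205
[ 0.5229  0.1771 -0.1612  0.0852] -9.237290175038636
[[ 0.3 -0.3 -0.5 -0.5]
 [ 0.8 -0.8 -0.5 -0.2]
 [-0.  -0.1 -0.7 -0.1]
 [ 0.5  0.  -0.6 -0.5]
 [ 1.1  0.  -0.6 -0.2]
 [ 0.3 -0.3 -0.9  0.2]
 [-0.1 -1.1 -0.7  0.1]
 [-0.1 -3.  -1.4 -0.2]]
pa [0.5077 0.0833]
pb [0.5205 0.1623]
sock [0.5366 0.2611]
```

```bash
cat >> h.py <<'E'
def down(a):
    a=np.radians(a);y=np.array([np.cos(a),np.sin(a),0]);z=np.array([0,0,-1.]);return np.c_[np.cross(y,z),y,z]
E
python3 - <<'E'
from h import *
from rig import *
np.set_printoptions(precision=4,suppress=True)
print("purple",tri(sc(75,222),tc(145,92)),"orange",tri(sc(38,333),tc(36,147)))
R=cv2.Rodrigues(np.array(d["side"]["rvec"]))[0];C=-R.T@d["side"]["tvec"];print("cam",C)
v=np.array([.4749,-.0852])-C[:2];az=np.degrees(np.arctan2(v[1],v[0]));print("view az",az)
side=d["side"]["image"];top=d["top"]["image"]
a=cv2.resize(side[105:180,295:445],(800,400),interpolation=cv2.INTER_CUBIC)[:300]
a=cv2.resize(side[115:165,330:430],(560,280),interpolation=cv2.INTER_CUBIC);b=cv2.resize(top[150:230,412:492],(560,300)[:1]*1+(300,) if 0 else (320,320),interpolation=cv2.INTER_CUBIC)
im=np.zeros((600,560,3),np.uint8);im[:280]=a;im[280:600,:320]=b;cv2.imwrite("pics/burner.png",im)
for n,p,az_ in [("green",(.4749,-.0852,.088),az+45),("green2",(.4749,-.0852,.088),az-45),("pb",(.5205,.1623,.108),-9.2),("black",(.4841,-.2075,.09),-9),("sock",(.5366,.2611,.184),80.8)]:
    for k in(0,180):
        q=solve_ik(np.array(p),down(az_+k));print(n,az_+k,None if q is None else np.round(q))
E
```

```text
purple (array([0.6244, 0.2613, 0.2103]), np.float64(0.8513506124367629)) orange (array([0.5785, 0.3441, 0.214 ]), np.float64(0.8721906905741231))
cam [0.1062 0.7889 0.7709]
view az -67.1323656395303
green -22.132365639530306 [ 42.   9. -37. 116.   7.  57. -21.]
green 157.8676343604697 [ 68.  18. -67. 115.  19.  59. 150.]
green2 -112.1323656395303 [  38.    9.  -33.  116.    6.   57. -110.]
green2 67.8676343604697 [ 46.  10. -42. 116.   8.  57.  68.]
pb -9.2 [ 31.  23. -60. 106.  22.  64. -47.]
pb 170.8 [ 36.  27. -67. 106.  28.  66. 130.]
black -9 [ 47.  14. -30. 110.   8.  58.   5.]
black 171 [ -33.   20.   62.  113.  -20.   59. -151.]
sock 80.8 [ 25.  30. -70.  94.  29.  76.  31.]
sock 260.8 [  24.   29.  -68.   94.   28.   76. -148.]
```

View pics/burner.png

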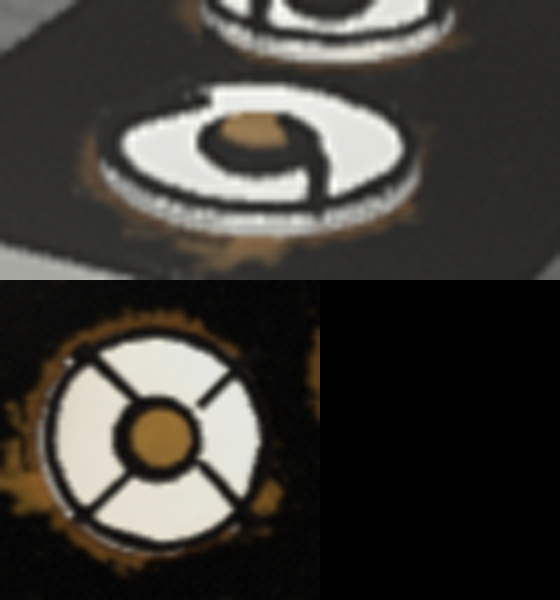

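The burner's dark support ring is centred at side pixel (376.6,141.4) and top pixel (451.2,189.5). Next is the green jar.

Run:
```python
from h import *
from rig import *
np.set_printoptions(precision=4,suppress=True)
print("burner",tri((376.6,141.4),(451.0,189.5)))
def st(m):
    s=read_state();print(m,round(s["clock"],2),s["tcp_pos"],round(s["grip_width"],4),np.round(s["finger_force"],1),np.round(s["contact_force"],1))
g=np.array([.4749,-.0852]);pb=np.array([.5205,.1623])
move_pose([*g,.20],down(-22));st("above")
r=move_linear([*g,.088],vel=.15,force_limit=10);st(r)
command_gripper(0.03,30);st("grip")
move_linear([*g,.195],vel=.2);st("lift")
move_linear([*pb,.195],vel=.25,ori=down(-9.2));st("over")
for n in("side","top"):cv2.imwrite(f"pics/{n}1.png",camera(n)["image"])
s=cv2.imread("pics/side1.png")[150:310,240:400];t=cv2.imread("pics/top1.png")[180:280,200:300]
cv2.imwrite("pics/hold1.png",np.hstack([cv2.resize(x,(400,400),interpolation=cv2.INTER_CUBIC) for x in(s,t)]))
```

```text
burner (array([ 0.665 , -0.4863,  0.1072]), np.float64(0.4407995044389626))
above 2.19 [ 0.475  -0.0867  0.2001] 0.0857 0.0 [ 0.1 -0.4 -0.4]
False 3.09 [ 0.4756 -0.0854  0.0888] 0.0856 0.0 [-0.1 -0.5  0. ]
grip 3.56 [ 0.4752 -0.0853  0.0887] 0.0422 30.0 [-1.8  0.3  4.9]
lift 4.24 [ 0.4741 -0.0852  0.1938] 0.0416 30.5 [ 0.  -0.2 -1.4]
over 5.4 [0.5204 0.1608 0.1945] 0.0421 30.5 [-0.3 -0.3 -1.1]
```

View pics/hold1.png

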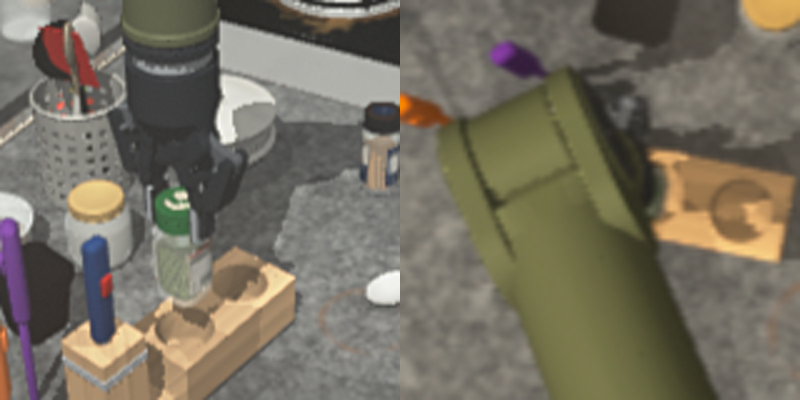

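The green jar is held upright and roughly over pocket_b: cap at (172,195) in the left crop, pocket mouth at (185,325). I'll compare its position with the projection, then lower it with a force limit.

Run:
```python
from h import *
from rig import *
np.set_printoptions(precision=4,suppress=True)
def st(m):
    s=read_state();print(m,round(s["clock"],2),s["tcp_pos"],round(s["grip_width"],4),np.round(s["finger_force"],1),np.round(s["contact_force"],1))
pr=proj("side",[.5204,.1608,.206]);print("predicted cap crop px",(pr-[240,150])*2.5)
pb=np.array([.5205,.1628])
move_linear([*pb,.150],vel=.15);dwell(.15);st("pre")
r=move_linear([*pb,.106],vel=.06,force_limit=6);st(r)
```

```text
predicted cap crop px [[180.6991 199.1836]]
pre 6.1 [0.5214 0.163  0.1513] 0.0423 30.6 [-0.   0.2 -1.9]
True 6.76 [0.5195 0.1626 0.1085] 0.0423 30.6 [-1.8  0.1  7. ]
```

Run:
```python
from h import *
from rig import *
np.set_printoptions(precision=4,suppress=True)
def st(m):
    s=read_state();print(m,round(s["clock"],2),s["tcp_pos"],round(s["grip_width"],4),np.round(s["finger_force"],1),np.round(s["contact_force"],1))
command_gripper(.085);st("open")
move_linear([.5195,.1626,.22],vel=.2)
b=np.array([.4835,-.2075]);pa=np.array([.5077,.0833])
move_pose([*b,.21],down(-9));dwell(.1);st("above")
r=move_linear([*b,.092],vel=.15,force_limit=10);dwell(.1);st(r)
command_gripper(.03,30);st("grip")
move_linear([*b,.20],vel=.2)
move_linear([*pa,.20],vel=.25,ori=down(-9.2));dwell(.15);st("over")
for n in("side","top"):cv2.imwrite(f"pics/{n}2.png",camera(n)["image"])
s=cv2.imread("pics/side2.png")[150:310,240:400]
t=cv2.imread("pics/top2.png")[180:280,200:300]
cv2.imwrite("pics/hold2.png",np.hstack([cv2.resize(x,(400,400),interpolation=cv2.INTER_CUBIC) for x in(s,t)]))
print((proj("side",[[.5195,.1626,.12],[.5077,.0833,.214]])-[240,150])*2.5)
```

```text
open 7.26 [0.5191 0.162  0.108 ] 0.0846 0.0 [ 0.8 -0.   0.6]
above 9.46 [ 0.4842 -0.2057  0.2101] 0.0846 0.0 [-0.4  0.   1.1]
False 10.49 [ 0.4844 -0.2078  0.0932] 0.085 0.0 [ 0.1 -0.5  0. ]
grip 10.96 [ 0.4836 -0.2077  0.0925] 0.0424 30.4 [-1.3  0.9  4.8]
over 13.12 [0.5077 0.0819 0.1999] 0.0424 30.7 [-0.1 -0.1 -1.1]
[[183.8366 277.3772]
 [238.2302 150.5724]]
```

View pics/hold2.png

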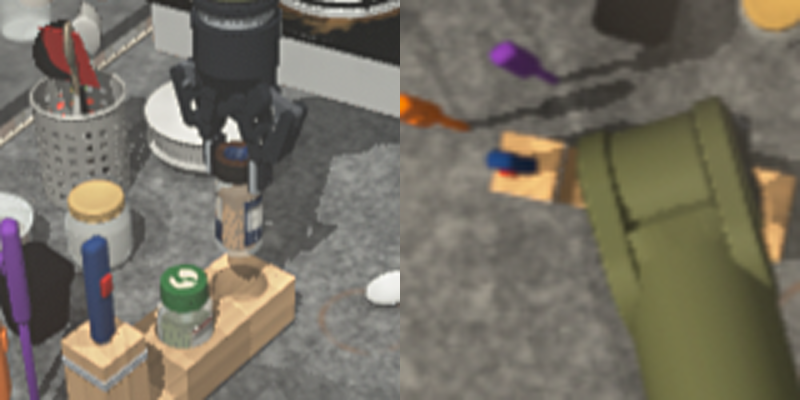

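The green jar is seated in pocket_b, with its cap at the predicted pixel (184,278). The black jar is held over pocket_a at about (238,240), so I'll lower and release it.

Run:
```python
from h import *
from rig import *
np.set_printoptions(precision=4,suppress=True)
def st(m):
    s=read_state();print(m,round(s["clock"],2),s["tcp_pos"],round(s["grip_width"],4),np.round(s["finger_force"],1),np.round(s["contact_force"],1))
pa=np.array([.5077,.0833])
move_linear([*pa,.155],vel=.15);dwell(.15);st("pre")
r=move_linear([*pa,.109],vel=.06,force_limit=6);st(r)
z=read_state()["tcp_pos"][2]
if z<.116:
    command_gripper(.085);st("open")
    move_linear([*pa,.30],vel=.2)
    move_pose([.5368,.2607,.30],down(80.8));command_gripper(.05);dwell(.1);st("over lighter")
    for n in("side","top"):cv2.imwrite(f"pics/{n}3.png",camera(n)["image"])
    s=cv2.imread("pics/side3.png")[150:310,240:400];t=cv2.imread("pics/top3.png")[180:280,200:300]
    cv2.imwrite("pics/hold3.png",np.hstack([cv2.resize(x,(400,400),interpolation=cv2.INTER_CUBIC) for x in(s,t)]))
    print((proj("side",[.5077,.0833,.126])-[240,150])*2.5)
# plan final pose
c=np.array([.667,-.488]);rr=np.linalg.norm(c);e=c/rr;rim=e*(rr-.103);print("rim",rim)
for az in(0,20,-20,40,-40):
  for el in(45,50):
    f=np.array([[np.cos(np.radians(az)),-np.sin(np.radians(az))],[np.sin(np.radians(az)),np.cos(np.radians(az))]])@e
    zt=np.r_[f*np.cos(np.radians(el)),-np.sin(np.radians(el))]
    y0=np.r_[-f[1],f[0],0]
    tip=np.r_[rim,.188];p=tip-.171*zt
    for sg in(1,-1):
        y=sg*y0;q=solve_ik(p,np.c_[np.cross(y,zt),y,zt]);print(az,el,sg,p,None if q is None else np.round(q))
```

```text
pre 13.82 [0.5086 0.0835 0.1562] 0.0426 30.7 [ 0.1 -0.5 -0.8]
True 14.49 [0.507  0.0832 0.1122] 0.0424 31.7 [-0.4 -1.7  4.1]
open 14.99 [0.5062 0.0828 0.1118] 0.0851 0.0 [ 0.4  0.1 -0.5]
over lighter 17.6 [0.5368 0.2605 0.3001] 0.0499 0.0 [ 0.6 -0.3  0.4]
[[238.7631 227.865 ]]
rim [ 0.5839 -0.4272]
0 45 1 [ 0.4863 -0.3558  0.3089] [ 54. -16. -19. 122.  -8.  28.  94.]
0 45 -1 [ 0.4863 -0.3558  0.3089] [ 50. -16. -15. 123.  -5.  28. -89.]
0 50 1 [ 0.4952 -0.3623  0.319 ] [ 68. -14. -30. 116. -11.  36.  96.]
0 50 -1 [ 0.4952 -0.3623  0.319 ] [ 77. -15. -37. 116. -16.  36. -80.]
20 45 1 [ 0.4678 -0.3935  0.3089] [ 42. -11.   8. 119. -36.  38. 146.]
20 45 -1 [ 0.4678 -0.3935  0.3089] [ 67. -10. -15. 118. -43.  41. -29.]
20 50 1 [ 0.4783 -0.3965  0.319 ] [ 65.  -8. -16. 113. -33.  44. 140.]
20 50 -1 [ 0.4783 -0.3965  0.319 ] [ 89.  -9. -37. 112. -38.  46. -36.]
-20 45 1 [ 0.5166 -0.3267  0.3089] [ 78. -16. -54. 117.  20.  36.  42.]
-20 45 -1 [ 0.5166 -0.3267  0.3089] [  71.  -14.  -49.  117.   25.   37. -142.]
-20 50 1 [ 0.5227 -0.3359  0.319 ] [ 83. -13. -57. 112.  15.  42.  49.]
-20 50 -1 [ 0.5227 -0.3359  0.319 ] [  89.  -15.  -61.  112.   11.   41. -128.]
40 45 1 [ 0.4632 -0.4352  0.3089] None
40 45 -1 [ 0.4632 -0.4352  0.3089] [129.  11. -74. 105. -35.  54. -12.]
40 50 1 [ 0.4742 -0.4345  0.319 ] None
40 50 -1 [ 0.4742 -0.4345  0.319 ] [ 82.   4. -26. 102. -39.  59. -13.]
-40 45 1 [ 0.555  -0.3098  0.3089] [ 41.   4. -36. 106.  51.  64.  -2.]
-40 45 -1 [ 0.555  -0.3098  0.3089] None
-40 50 1 [ 0.5576 -0.3204  0.319 ] [ 79.  15. -79. 101.  57.  73.  -0.]
-40 50 -1 [ 0.5576 -0.3204  0.319 ] None
```

View pics/hold3.png

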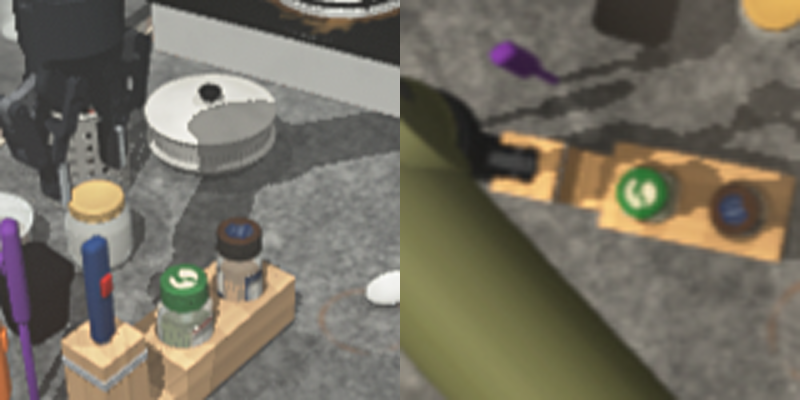

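Both jars are seated, with the black cap at (239,232) close to the predicted (239,228) and the lighter still in its socket. Next I'll grip the lighter, draw it up and refine the burner height.

Run:
```python
from h import *
from rig import *
np.set_printoptions(precision=4,suppress=True)
def st(m):
    s=read_state();print(m,round(s["clock"],2),s["tcp_pos"],round(s["grip_width"],4),np.round(s["finger_force"],1),np.round(s["contact_force"],1))
th=np.linspace(0,2*np.pi,73)
def ext(p,r):
    P=np.c_[p[0]+r*np.cos(th),p[1]+r*np.sin(th),0*th+p[2]];o=[]
    for n in("side","top"):
        q=proj(n,P);o+=[q[:,0].min(),q[:,0].max(),q[:,1].min(),q[:,1].max()]
    return np.array(o)
m=np.array([330+103/5.6,330+420/5.6,115+83/5.6,115+213/5.6,412+48/4,412+266/4,150+48/4,150+268/4])-.4
r=least_squares(lambda p:ext(p[:3],p[3])-m,[.667,-.488,.1,.105]);print("burner fit",r.x,r.fun)
for z in(.105,.151):
    r=least_squares(lambda p:ext([p[0],p[1],z],p[2])-m,[.667,-.488,.105]);print(z,r.x,r.fun)
L=np.array([.5368,.2607])
k=move_linear([*L,.185],vel=.12,force_limit=10);dwell(.1);st(k)
command_gripper(.0,40);st("grip")
move_linear([*L,.36],vel=.12);dwell(.1);st("up")
cv2.imwrite("pics/side4.png",camera("side")["image"])
```

```text
burner fit [ 0.6662 -0.4843  0.1116  0.0946] [ 0.8604 -0.3263 -0.3743  0.3773 -0.5849  0.35   -0.2012 -0.2717]
0.105 [ 0.6679 -0.4882  0.095 ] [ 0.8284 -0.4006  0.7748  1.6333 -0.0668  0.815  -0.3803 -0.5064]
0.151 [ 0.6562 -0.461   0.0923] [ 1.0581  0.1194 -7.5605 -7.4884 -3.708  -2.4458  0.8621  1.1335]
False 18.91 [0.5372 0.2611 0.1859] 0.0499 0.0 [-0.4  0.3 -0. ]
grip 19.27 [0.537  0.2608 0.1854] 0.0219 43.0 [ 0.2 -0.4  1.4]
up 20.98 [0.5367 0.2605 0.3594] 0.0219 42.9 [-0.3  0.2 -2. ]
```

Grip is good (21.9 mm). My measured support height is about 0.11 m against the 0.151 m stated, so a tip at z ≈ 0.170 is in band for both.

Run:
```python
from h import *
from rig import *
np.set_printoptions(precision=4,suppress=True)
def st(m):
    s=read_state();print(m,round(s["clock"],2),s["tcp_pos"],round(s["grip_width"],4),np.round(s["finger_force"],1),np.round(s["contact_force"],1))
c=np.array([.6665,-.486]);rr=np.linalg.norm(c);e=c/rr;tip=np.r_[e*(rr-.110),.170]
a=np.radians(-40);f=np.array([[np.cos(a),-np.sin(a)],[np.sin(a),np.cos(a)]])@e
zt=np.r_[f,-1]/2**.5;y=np.r_[-f[1],f[0],0];R=np.c_[np.cross(y,zt),y,zt];p=tip-.171*zt
yaw=np.degrees(np.arctan2(y[1],y[0]));print(tip,p,yaw)
move_linear([.55,.0,.38],vel=.25,ori=down((80.8+yaw)/2))
move_linear([p[0],-.22,.38],vel=.25,ori=down(yaw));st("mid")
move_linear(p+[0,.03,.05],vel=.15,ori=R);st("hover")
k=move_linear(p,vel=.08,force_limit=8);dwell(.4);st(k)
s=read_state();print("tip",np.array(s["tcp_pos"])+.171*np.array(s["ee_rot"])[:,2])
for n in("side","top"):cv2.imwrite(f"pics/{n}5.png",camera(n)["image"])
s=cv2.imread("pics/side5.png")[100:260,300:460];t=cv2.imread("pics/top5.png")[150:270,380:500]
cv2.imwrite("pics/end.png",np.hstack([cv2.resize(x,(400,400),interpolation=cv2.INTER_CUBIC) for x in(s,t)]))
print("tip px crop",(proj("side",tip)-[300,100])*2.5,(proj("top",tip)-[380,150])*400/120+[400,0])
```

```text
[ 0.5776 -0.4212  0.17  ] [ 0.5486 -0.3038  0.2909] 13.901131405942984
mid 23.26 [ 0.549  -0.2174  0.3803] 0.0216 42.8 [ 0.1  0.1 -0.8]
hover 24.19 [ 0.549  -0.273   0.3416] 0.0215 42.8 [-0.3 -0.3  0.1]
False 25.47 [ 0.5487 -0.3037  0.2912] 0.0213 42.8 [-0.6  0.1 -0.3]
tip [ 0.5778 -0.4211  0.1703]
tip px crop [[235.6656  92.3474]] [[591.9912 209.569 ]]
```

View pics/end.png

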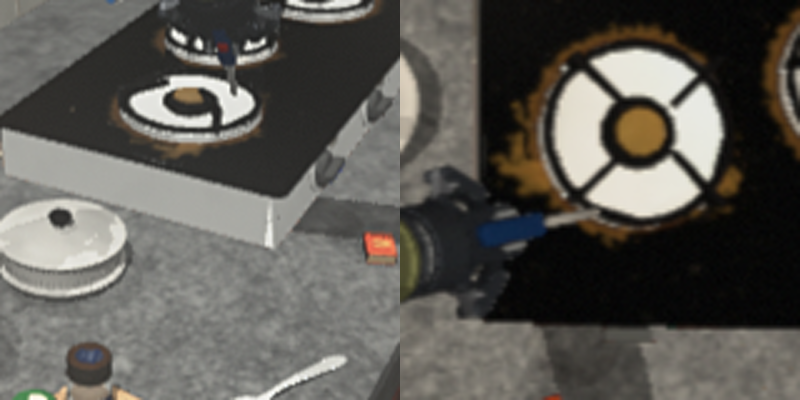

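The tip is at (235,95) in the side crop and (598,212) in the top crop, matching the predictions. It is over the near rim, touching nothing.

```bash
python3 -c "
from rig import *
print(finish_job(),read_state()['clock'])"
```

```text
the job is handed in; nothing more can be done
the job is handed in; nothing more can be done
```

The job is handed in, with no verdict returned: both jars stand in their pockets and the lighter is held still at about 45° over the near left burner's rim, its tip at z ≈ 0.170 m, chosen because I measured the rim at about 0.11 m against the stated 0.151 m.

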